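# Hang the parts pail and draw out the telescoping boom

### The arm

A 6-joint arm with a two-finger parallel gripper is mounted at the origin on the work surface. World frame = base frame: x ahead of the robot, y to its left, z up, the work surface at z = 0. Lengths are in m, angles in rad, forces in N, time in s.
With the tool pointing down it reaches from about 0.325 to 0.9 m from the base axis. Payload 3.5 kg.
Tool frame: the origin (TCP) lies on the centre line of the jaws, within the pads' length; the fingertips stand 25 mm ahead of it and the grasp point (between the pads) lies 6 mm ahead of it; x points along the fingers, y is the direction in which the jaws open and shut, and the axes are right-handed (so a half turn about x gives the same grasp; the last joint's range is limited). The gripper opens to 85 mm and grips with 20 to 120 N. Pads are 22 mm wide; open, the fingers measure 114 mm over their backs; the gripper's body (76 mm by 85 mm) begins 54 mm behind the grasp point. The pads swing forward as they close: fully open they stand 13 mm farther back than shut.
Start: joints at [1.085, 0.276, -0.026, 1.268, 0, 1.467], TCP at [0.233, 0.58, 0.256] pointing down, gripper open.
Joint ranges: [-3.12, 3.12], [-0.85, 1.88], [-1.08, 1.24], [-1.95, 2.15], [-1.57, 1.53], [-3.14, 3.14]. Speed limits (rad/s): [2.57, 2.57, 3.14, 3.14, 3.14, 3.14].

### API

Orientations are given as [roll, pitch, yaw] about the fixed x, y, z axes, in that order (R = Rz(yaw) Ry(pitch) Rx(roll)).
In Python, from workcell import robot gives the robot as it stands. Calls block until the motion is done:
- robot.move_pose(position, orientation): joint-space move of the TCP to a pose.
- robot.move_linear(position, rate=0.15, rotation=None, threshold=None): straight line of the TCP; rotation=None keeps the orientation; rate is the mean speed in m/s. With threshold (N) it stops when the force on the tool has changed by that much, and returns True; else False.
- robot.move_joints(angles): joint-space move.
- robot.command_gripper(opening, grip_force=None): opening from 0.0 (shut) to 1.0 (fully open); grip_force is the grip in N (None keeps the last); returns when the fingers have stopped.
- robot.dwell(seconds).
- robot.inverse_kinematics(position, orientation): joint angles nearest the present ones, or None.
- robot.state(): the state.
- robot.get_image(name): name is "side" or "top" or "wrist"; returns the picture (384x512x3 uint8, red, green, blue); there is no depth.
- robot.camera_model(name): a dict with "fx", "fy", "cx", "cy" (pixels), "R" (3x3) and "t" (3): a world point X has camera coordinates R X + t; the wrist camera has in their place "mount" (4x4, takes a point from camera to tool coordinates, whose origin is the TCP and whose axes are the tool frame's). Camera axes: x right, y down, z forward; pixel columns grow to the right and rows downward; lengths in m; the calibration is good to about 2 mm. The wrist camera is an equidistant fisheye: a pixel r from the principal point sees the ray r / f radians off the axis. A picture is of the moment at which its call begins: read the wrist's pose just before it. camera_model takes no time and is no camera call.
A pose or a line that the arm cannot do raises robot.IKError and nothing moves.
- robot.close_job(): hands the job in, once; it reports no verdict.
Trained networks look in the newest picture that a camera, given by its name, has taken for a name from the list of things; names that differ only in an ending like _2 or _b are one class to them, and where a whole thing is asked for, a point or a joint stands for the part that bears it (a point fixed in the world has none). Each returns a list of dicts, best first, with "confidence" (0 to 1); they miss things now and then, are a little off and sometimes report something else, mostly with a low value. They report only what shows in the picture. A call takes as long as a camera call. They do not tell look-alikes from the thing itself.
- robot.outline_of(camera, target): "mask" (384x512 bool, what is visible of it) and "bbox" ([left, top, width, height] in pixels, round what is visible of it).
- robot.pinpoint(camera, target): "location" ([column, row] in pixels: a listed point, or the origin of a listed thing).
The state is a dict: "time_s": time; "qpos": joint angles; "joint_velocities": joint speeds; "joint_efforts": joint torques, N m; "position": TCP position; "ee_rot": TCP orientation; "wrist_force": force on the tool from outside, world axes, zero at the start; "moment": the same for the moment, N m; "finger_gap": opening from 0.0 (shut) to 1.0 (fully open).
Only numpy, scipy, OpenCV 4.12 (cv2) and the standard library are available. Lean on these libraries where they do the work, as an engineer would, in place of code of your own. Each camera call takes 0.05 s, during which the arm holds its last target.

### The job

Hang the little steel pail by its bail on the hook at the end of the yellow telescoping arm and let go of it. Then squeeze the red lock button into the side of the arm's black grip, draw the arm out until its red pointer lines up with the line on the orange marker of the rule, and finish still holding the grip there with the button squeezed in and the pail hanging free. Leave the other things on the bench where they are.

Things in the scene. Friction and masses are not known exactly. Their poses are not given: they have to be found in the camera images.
- pail_grip (a point): Centre of the upright wooden grip block (26 x 26 mm, 40 mm tall) fixed on top of the pail's bail, 163.5 mm above the pail's underside. z up; x along the bail's top bar, whose centre line is 23.5 mm below this point. Either way round is the same.
- hook (a point): Lowest point of the centre line of the 8 mm wire hook on the arm's end, 195.5 mm above the bench. y: the way the arm extends, x across, z up. A trough along y: it rises behind to the arm, in front to a tip (see hook_tip). The bail comes on from the front, bar along x, over the tip, down into the trough; hung, the grip block's centre is 30 mm above this point and the pail can swing.
- hook_tip (a point): Top of the hook's upturned tip, at the front end of the arm: 26 mm ahead (+y) of and 31.5 mm above hook. Axes as the hook's.
- grip (a point): Centre of the black upright grip block at the arm's end, 262 mm above the bench, 85 mm behind the hook. Axes as the hook's. 30 mm across x, 30 mm along y, top 25 mm above this point, arm and collar from 22 mm below it. The red lock button (18 mm across) is in the centre of its +x face, 5 mm proud: 35 mm over all, 31 mm pressed. Pinch across x to press it.
- lock_button (a joint): How far the red button is pressed in, m: 0 out, 0.004 fully in. About 5 N to start, 8 N to press fully. While it is out a bolt latches the arm fully in; with it pressed over 2.5 mm the arm slides out along y against a return spring (3 to 4 N) that pulls it back whenever it is let go.
- boom (a joint): How far the yellow arm is drawn out, in m: 0 fully in, 0.15 fully out. Grows along the +y axis of grip; it starts at 0, latched.
- pointer (a point): Tip of the arm's red pointer, a thin bar over the ruled scale beside the arm's rear end; it moves with the arm. 42 mm across (+x) and 180 mm behind the grip. Axes as for the grip.
- mark (a point): The black line on the orange marker clip that is fixed on the ruled scale (a tick each 10 mm) beside the arm. y is along the rule in the direction of extension; the pointer lines up when it is level with this point along y. Axes parallel to those of the grip.
- pail: Small steel pail on the bench (about 0.25 kg, 80 mm across the rim, 60 mm tall); origin at the centre of its underside, axes as its grip's. Its bail is a rigid 6 mm wire hoop in the x-z plane, sides at x = +-36 mm, top bar along x (140 mm up, sloping down beyond x = +-6 mm). The open window under the bar is 77 mm tall.
- drawer_front: Bystander: pale wooden drawer front lying flat, 200 x 120 x 18 mm, origin at the centre of its underside.
- tape_roll: Bystander: red roll of tape lying flat, 100 mm across, 24 mm tall, origin at the centre of its underside.
- screwdriver: Bystander: screwdriver lying on the bench.
- glue_bottle: Bystander: white glue bottle standing, 60 mm across, 160 mm tall, origin at its base centre.
Mind the look-alikes: they are no part of the job. Leave any pink or purple look-alike of the pail alone.

How it is judged:
By the outcome, as a careful person would: the job done as asked, in the order asked, and still so for the second after the job is handed in, while the arm keeps its last pose, push and grip.
It also fails if it takes over 58 s, if anything falls off the work surface, if the arm or the gripper's body presses on something with over 40 N, if the wrist force passes 120 N, or if a joint passes its speed limit or range.

## Working session

There is one attempt and no reset: what is moved stays moved. The work goes in short steps, each a Python script; the robot and the scene stay as the last script left them, time stands still between calls to the robot, and variables do not carry over. Pictures are saved under pics/ and viewed, and the job is handed in when it is done.

```bash
ls; mkdir -p pics; python3 - <<'E'
from workcell import robot
import cv2
print(robot.state())
for n in ["side","top","wrist"]:
    im=robot.get_image(n); cv2.imwrite(f"pics/{n}0.png",im[:,:,::-1])
    m=robot.camera_model(n); print(n,m)
    for t in ["pail_grip","hook","hook_tip","grip","pointer","mark","pail"]:
        r=robot.pinpoint(n,t); print(n,t,[(round(d["confidence"],2),[round(float(v),1) for v in d["location"]]) for d in r[:4]])
print(robot.state()["time_s"])
E
```

```text
pics
{'time_s': 0.0, 'qpos': array([ 1.08460566e+00,  2.77133869e-01, -2.78738003e-02,  1.26802635e+00,
       -1.19280135e-05,  1.46741866e+00]), 'joint_velocities': array([1.16003378e-03, 4.74939558e-04, 3.44149695e-04, 6.17804440e-05,
       5.50727320e-04, 2.39895174e-03]), 'joint_efforts': array([ 1.29412503e-03, -4.45510948e+01,  2.95201278e+01,  1.64932193e-02,
       -5.94918333e-05, -4.24706329e-06]), 'position': array([0.23311439, 0.57911429, 0.25516245]), 'ee_rot': array([-1.66884355,  1.56855861, -2.05165653]), 'wrist_force': array([-0.04819929,  0.27518859,  0.50543358]), 'moment': array([ 0.01087362,  0.02301146, -0.03205573]), 'finger_gap': 1.0007485243142076}
side {'fx': 350.6110621609045, 'fy': 350.6110621609045, 'cx': 255.33121129631147, 'cy': 190.8229739675075, 'R': array([[ 0.69280118, -0.72090072,  0.01812955],
       [-0.39081278, -0.39647057, -0.83070841],
       [ 0.60604612,  0.5684305 , -0.55641249]]), 't': array([-0.39110293,  0.39181881,  0.54244129])}
side pail_grip [(0.75, [139.7, 228.9]), (0.71, [188.9, 221.1]), (0.66, [137.9, 167.0]), (0.64, [186.5, 17
[... 1028 characters left out ...]
6.8, 190.3]), (0.71, [187.6, 216.1])]
wrist {'fx': 297.3186396354542, 'fy': 297.3186396354542, 'cx': 254.83088452418218, 'cy': 191.36219598947906, 'mount': array([[-5.62163774e-04, -2.77565699e-01,  9.60706494e-01,
        -1.16974318e-01],
       [ 9.99999655e-01, -7.44283644e-04,  3.70119253e-04,
         8.63638152e-04],
       [ 6.12305721e-04,  9.60706370e-01,  2.77566021e-01,
        -7.20102030e-02],
       [ 0.00000000e+00,  0.00000000e+00,  0.00000000e+00,
         1.00000000e+00]])}
wrist pail_grip [(0.63, [10.6, 364.3])]
wrist hook []
wrist hook_tip []
wrist grip []
wrist pointer []
wrist mark []
wrist pail [(0.78, [57.4, 309.1]), (0.57, [181.3, 334.6]), (0.17, [82.4, 379.0])]
1.2
```

View pics/side0.png

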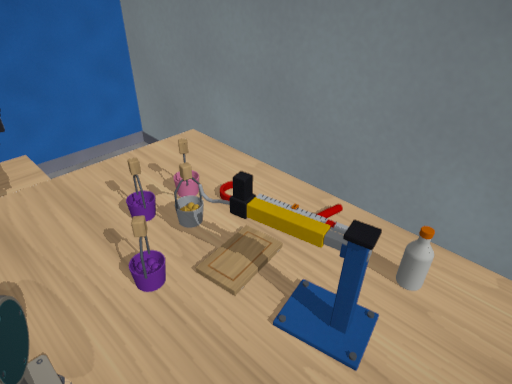

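View pics/top0.png

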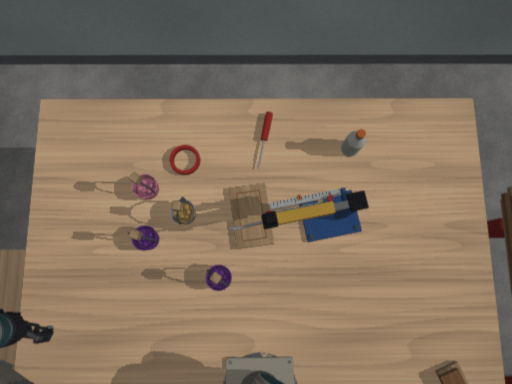

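View pics/wrist0.png

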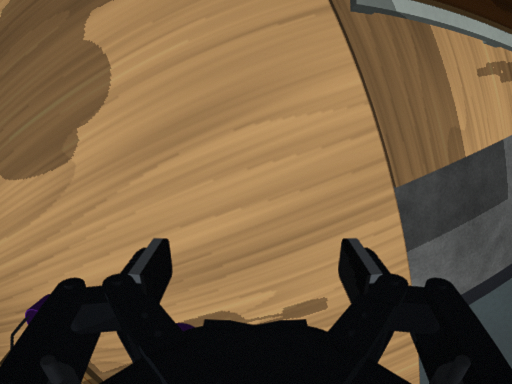

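```bash
python3 - <<'E'
import cv2
a=cv2.imread("pics/top0.png"); cv2.imwrite("pics/top0c.png",cv2.resize(a[130:320,90:350],None,fx=3,fy=3,interpolation=cv2.INTER_CUBIC)[:600])
a=cv2.imread("pics/side0.png"); cv2.imwrite("pics/side0c.png",cv2.resize(a[130:320,100:360],None,fx=3,fy=3,interpolation=cv2.INTER_CUBIC)[:600])
E
```

```text
(no output)
```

View pics/top0c.png

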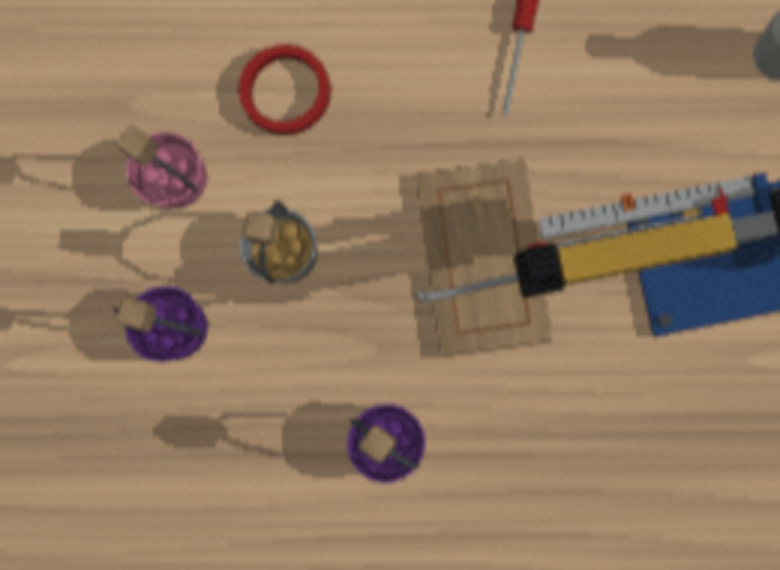

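View pics/side0c.png

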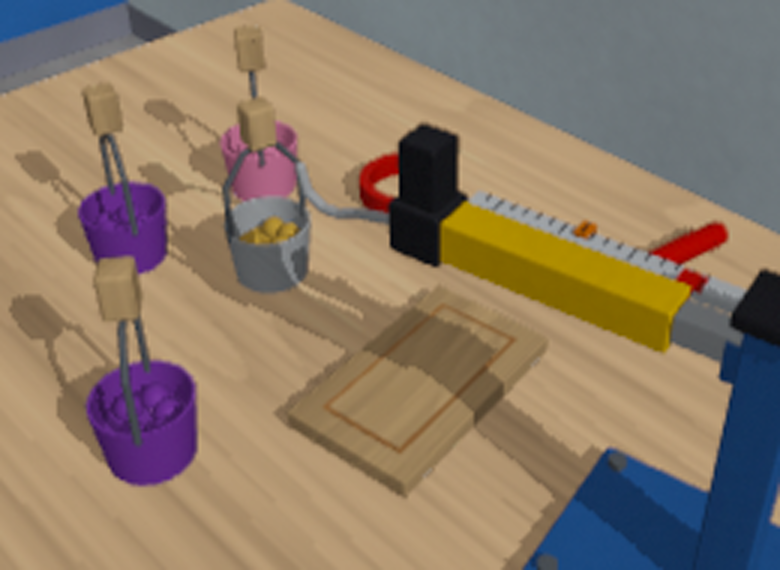

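Steel pail candidates in the top view: steel/brown contents (183,211), purple (145,238), purple (218,278), pink (146,188). The steel one, at (183,211) top and (190,210) side, fits the description. The crops confirm it: grey metal with an upright block at top (176,206) and side (186,171).

```bash
cat > h.py <<'E'
import numpy as np, cv2
from workcell import robot
from scipy.spatial.transform import Rotation as Rn
CM={n:robot.camera_model(n) for n in ["side","top","wrist"]}
def ray(n,px,pose=None):
    c=CM[n]; u=np.array([(px[0]-c["cx"])/c["fx"],(px[1]-c["cy"])/c["fy"]])
    if n!="wrist":
        R=c["R"]; o=-R.T@c["t"]; d=R.T@np.array([u[0],u[1],1.])
    else:
        th=np.hypot(*u); dc=np.array([*(u/max(th,1e-9)*np.sin(th)),np.cos(th)])
        p,rpy=pose; Rw=Rn.from_euler("xyz",rpy).as_matrix(); M=c["mount"]
        o=p+Rw@M[:3,3]; d=Rw@M[:3,:3]@dc
    return o,d/np.linalg.norm(d)
def atz(n,px,z,pose=None):
    o,d=ray(n,px,pose); return o+d*(z-o[2])/d[2]
def tri(rs):
    A=np.zeros((3,3));b=np.zeros(3)
    for o,d in rs:
        P=np.eye(3)-np.outer(d,d);A+=P;b+=P@o
    X=np.linalg.solve(A,b); return X,[np.linalg.norm(np.cross(X-o,d)) for o,d in rs]
def proj(n,X,pose=None):
    c=CM[n]
    if n!="wrist":
        p=c["R"]@X+c["t"]; return np.array([c["fx"]*p[0]/p[2]+c["cx"],c["fy"]*p[1]/p[2]+c["cy"]])
    p0,rpy=pose; Rw=Rn.from_euler("xyz",rpy).as_matrix(); M=c["mount"]
    q=M[:3,:3].T@(Rw.T@(np.asarray(X)-p0)-M[:3,3]); r=np.hypot(q[0],q[1]); th=np.arctan2(r,q[2])
    return np.array([c["cx"]+c["fx"]*th*q[0]/r,c["cy"]+c["fy"]*th*q[1]/r])
def pose():
    s=robot.state(); return s["position"].copy(),s["ee_rot"].copy()
E
python3 - <<'E'
from h import *
np.set_printoptions(precision=4,suppress=True)
pts={"pail_grip":([186.5,173.5],[175.7,205.8],.1635),"hook":([212,201.8],[240,222.2],.1955),"tip":([199.8,184.4],[228.9,229],.227),"grip":([240.3,184.4],[272,217.8],.262),"pointer":([337.5,222],[333,192.4],None),"mark":([292.4,206.3],[299.7,197.7],None)}
for k,(s,t,z) in pts.items():
    X,e=tri([ray("side",s),ray("top",t)]); print(k,X,np.round(e,4),"atz", None if z is None else (atz("side",s,z),atz("top",t,z)))
for n,p in (("side",[188.2,220.8]),("top",[187.6,216.1])): print("pail",atz(n,p,0))
E
```

```text
pail_grip [0.5485 0.2422 0.153 ] [0.0008 0.0008] atz (array([0.5394, 0.2271, 0.1635]), array([0.5461, 0.2408, 0.1635]))
hook [0.4903 0.0575 0.1857] [0.0056 0.0056] atz (array([0.4768, 0.0493, 0.1955]), array([0.4938, 0.0541, 0.1955]))
tip [0.4723 0.083  0.2262] [0.0008 0.0008] atz (array([0.4723, 0.0816, 0.227 ]), array([0.4716, 0.0834, 0.227 ]))
grip [ 0.4923 -0.0289  0.2696] [0.0047 0.0047] atz (array([ 0.4963, -0.0181,  0.262 ]), array([ 0.497 , -0.0322,  0.262 ]))
pointer [ 0.5696 -0.2014  0.2311] [0.0018 0.0018] atz None
mark [ 0.555  -0.109   0.2265] [0.0031 0.0031] atz None
pail [0.5378 0.2413 0.    ]
pail [0.5383 0.2298 0.    ]
```

```bash
cat >> h.py <<'E'
def down(a):
    c,s=np.cos(a),np.sin(a)
    R=np.array([[0,c,s],[0,s,-c],[-1,0,0]],float)
    return Rn.from_matrix(R).as_euler("xyz")
def look(name):
    p=pose(); im=robot.get_image("wrist"); cv2.imwrite(f"pics/{name}.png",im[:,:,::-1]); return p,im
E
python3 - <<'E'
from h import *
np.set_printoptions(precision=4,suppress=True)
for a in (-.1,-.1+np.pi,-.1-np.pi,.19,.19+np.pi):
    for P in ([.543,.235,.30],[.47,.15,.30],[.49,-.03,.27]): print(a,P,robot.inverse_kinematics(P,down(a)))
robot.move_pose([.543,.235,.30],down(-.1))
p,im=look("w1"); print(p, robot.state()["time_s"])
for t in ["pail_grip","pail","hook","hook_tip","grip"]:
    print(t,[(round(d["confidence"],2),[round(float(v),1) for v in d["location"]]) for d in robot.pinpoint("wrist",t)[:4]])
E
```

```text
-0.1 [0.543, 0.235, 0.3] [ 0.2992  0.1982 -0.034   1.3386  0.      1.97  ]
-0.1 [0.47, 0.15, 0.3] [ 0.1778  0.0205 -0.2339  1.3164  0.      1.8486]
-0.1 [0.49, -0.03, 0.27] [-0.1929  0.0302 -0.2871  1.2534  0.      1.4779]
3.041592653589793 [0.543, 0.235, 0.3] [ 0.2992  0.1982 -0.034   1.3386  0.     -1.1716]
3.041592653589793 [0.47, 0.15, 0.3] [ 0.1778  0.0205 -0.2339  1.3164  0.     -1.293 ]
3.041592653589793 [0.49, -0.03, 0.27] [-0.1929  0.0302 -0.2871  1.2534  0.     -1.6637]
-3.241592653589793 [0.543, 0.235, 0.3] [ 0.2992  0.1982 -0.034   1.3386  0.     -1.1716]
-3.241592653589793 [0.47, 0.15, 0.3] [ 0.1778  0.0205 -0.2339  1.3164  0.     -1.293 ]
-3.241592653589793 [0.49, -0.03, 0.27] [-0.1929  0.0302 -0.2871  1.2534  0.     -1.6637]
0.19 [0.543, 0.235, 0.3] [ 0.2992  0.1982 -0.034   1.3386  0.      1.68  ]
0.19 [0.47, 0.15, 0.3] [ 0.1778  0.0205 -0.2339  1.3164  0.      1.5586]
0.19 [0.49, -0.03, 0.27] [-0.1929  0.0302 -0.2871  1.2534  0.      1.1879]
3.331592653589793 [0.543, 0.235, 0.3] [ 0.2992  0.1982 -0.034   1.3386  0.     -1.4616]
3.331592653589793 [0.47, 0.15, 0.3] [ 0.1778  0.0205 -0.2339  1.3164  0.     -1.583 ]
3.331592653589793 [0.49, -0.03, 0.27] [-0.1929  0.0302 -0.2871  1.2534  0.     -1.9537]
(array([0.5425, 0.2358, 0.2999]), array([-2.0515,  1.5703,  2.5624])) 2.95
pail_grip [(0.88, [152.8, 67.6]), (0.73, [258.9, 186.8]), (0.66, [338.0, 39.0]), (0.65, [92.8, 297.6])]
pail [(0.8, [305.3, 59.2]), (0.77, [141.4, 240.3]), (0.75, [192.5, 81.3]), (0.69, [258.8, 156.6])]
hook []
hook_tip []
grip []<sys>:0: UserWarning: Gimbal lock detected. Setting third angle to zero since it is not possible to uniquely determine all angles.
```

View pics/w1.png

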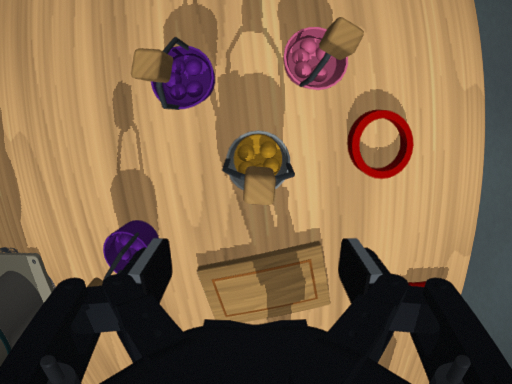

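```bash
python3 - <<'E'
from h import *
a=cv2.imread("pics/w1.png")[120:220,200:320]; cv2.imwrite("pics/w1c.png",cv2.resize(a,None,fx=6,fy=6,interpolation=cv2.INTER_CUBIC))
E
```

```text
(no output)
```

View pics/w1c.png

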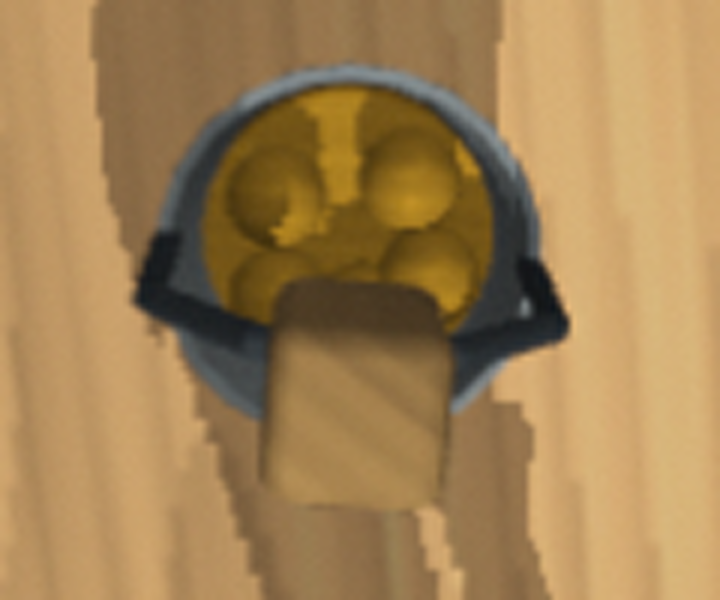

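```bash
python3 - <<'E' 2>/dev/null
from h import *
np.set_printoptions(precision=4,suppress=True)
P=(np.array([0.5425,0.2358,0.2999]),np.array([-2.0515,1.5703,2.5624]))
f=lambda x,y:[200+(x-2.5)/6,120+(y-2.5)/6]
w=lambda x,y,z:atz("wrist",f(x,y),z,P)
for z,A,B in ((.13,(150,290),(563,318)),(.12,(150,290),(563,318)),(.06,(168,235),(525,265))):
    a,b=w(*A,z),w(*B,z); d=b-a; print(z,a,b,np.linalg.norm(d),np.degrees(np.arctan2(d[1],d[0])),(a+b)/2)
a,b=w(270,500,.1835),w(440,507,.1835); print("blk",np.degrees(np.arctan2(*(b-a)[1::-1])),np.linalg.norm(b-a))
print("top ctr",w(357,417,.1835), "net",atz("wrist",[258.9,186.8],.1635,P))
a=w(350,65,.06);print("rim back",a)
for x in ([.546,.2408,.1635],): print(proj("side",np.array(x)))
E
```

```text
0.13 [0.5128 0.2519 0.13  ] [0.5801 0.2405 0.13  ] 0.06834234859086688 -9.593444638808949 [0.5464 0.2462 0.13  ]
0.12 [0.5115 0.25   0.12  ] [0.5812 0.2382 0.12  ] 0.07072451843816589 -9.593444638808982 [0.5464 0.2441 0.12  ]
0.06 [0.5091 0.2494 0.06  ] [0.5808 0.236  0.06  ] 0.0729825961217282 -10.523056706135302 [0.5449 0.2427 0.06  ]
blk -8.165042484718954 0.023486676958794233
top ctr [0.5453 0.242  0.1835] net [0.5451 0.2385 0.1635]
rim back [0.5492 0.28   0.06  ]
[185.3567 170.6631]
```

```bash
python3 - <<'E' 2>/dev/null
from h import *
np.set_printoptions(precision=4,suppress=True)
print("post",tri([ray("side",[362,233]),ray("top",[358,200])]))
robot.move_pose([.487,.02,.37],down(.18))
p,im=look("w2"); print(p, robot.state()["time_s"])
for t in ["hook","hook_tip","grip","pointer","mark"]:
    r=robot.pinpoint("wrist",t)
    print(t,[(round(d["confidence"],2),[round(float(v),1) for v in d["location"]]) for d in r[:4]])
robot.move_pose([.55,-.12,.38],down(.18))
p,im=look("w3"); print(p, robot.state()["time_s"])
for t in ["grip","pointer","mark"]:
    r=robot.pinpoint("wrist",t)
    print(t,[(round(d["confidence"],2),[round(float(v),1) for v in d["location"]]) for d in r[:4]])
E
```

```text
post (array([ 0.5433, -0.2619,  0.2575]), [np.float64(0.002361951918366713), np.float64(0.0023619519183665956)])
(array([0.4871, 0.0204, 0.3698]), array([2.858 , 1.5703, 1.467 ])) 4.175
hook [(0.81, [252.6, 139.8])]
hook_tip [(0.67, [250.9, 116.5])]
grip [(0.75, [257.2, 248.9])]
pointer []
mark [(0.44, [296.0, 310.8])]
(array([ 0.55  , -0.1202,  0.3796]), array([-2.4501,  1.5696,  2.4415])) 5.1417
grip [(0.6, [208.9, 68.7])]
pointer [(0.58, [266.5, 256.4])]
mark [(0.73, [265.6, 175.0])]
```

View pics/w2.png

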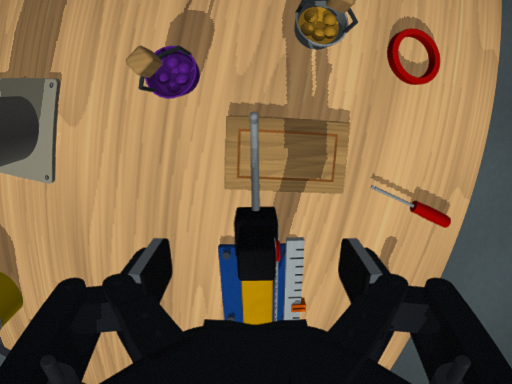

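View pics/w3.png

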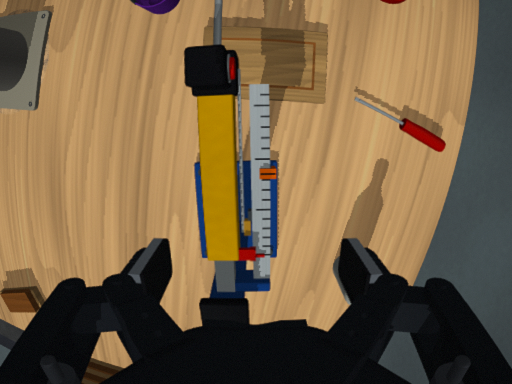

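```bash
python3 - <<'E' 2>/dev/null
from h import *
np.set_printoptions(precision=4,suppress=True)
P2=(np.array([0.4871,0.0204,0.3698]),np.array([2.858,1.5703,1.467]))
P3=(np.array([0.55,-0.1202,0.3796]),np.array([-2.4501,1.5696,2.4415]))
hk=atz("wrist",[252.6,139.8],.1955,P2);tp=atz("wrist",[250.9,116.5],.227,P2);g=atz("wrist",[257.2,248.9],.262,P2);g3=atz("wrist",[208.9,68.7],.262,P3)
print("hook",hk,"tip",tp,"grip",g,g3)
gm=(g+g3)/2
for d in (tp-g,tp-g3): print(np.degrees(np.arctan2(d[1],d[0]))-90,np.linalg.norm(d[:2]))
for z in (.22,.23,.24):
    po=atz("wrist",[266.5,256.4],z,P3);mk=atz("wrist",[265.6,175],z,P3);print(z,po,mk,po-mk, "top",atz("top",[333,192.4],z),atz("top",[299.7,197.7],z),)
for n,(x0,x1,y0,y1),s in (("w3",(225,285,150,280),4.5),("w2",(220,300,95,285),3.1)):
    a=cv2.imread(f"pics/{n}.png")[y0:y1,x0:x1]; cv2.imwrite(f"pics/{n}c.png",cv2.resize(a,None,fx=s,fy=s,interpolation=cv2.INTER_CUBIC))
E
```

```text
hook [0.4769 0.0599 0.1955] tip [0.4715 0.0832 0.227 ] grip [ 0.496 -0.022  0.262] [ 0.4954 -0.0244  0.262 ]
13.137180998779783 0.10801863759876447
12.542167394934381 0.11017114026574297
0.22 [ 0.5752 -0.1957  0.22  ] [ 0.5577 -0.11    0.22  ] [ 0.0175 -0.0857  0.    ] top [ 0.5729 -0.2051  0.22  ] [ 0.5583 -0.112   0.22  ]
0.23 [ 0.5738 -0.1904  0.23  ] [ 0.5569 -0.1078  0.23  ] [ 0.0169 -0.0826  0.    ] top [ 0.571  -0.2031  0.23  ] [ 0.5565 -0.1108  0.23  ]
0.24 [ 0.5724 -0.1851  0.24  ] [ 0.5561 -0.1057  0.24  ] [ 0.0162 -0.0795  0.    ] top [ 0.5691 -0.2011  0.24  ] [ 0.5547 -0.1096  0.24  ]
```

View pics/w3c.png

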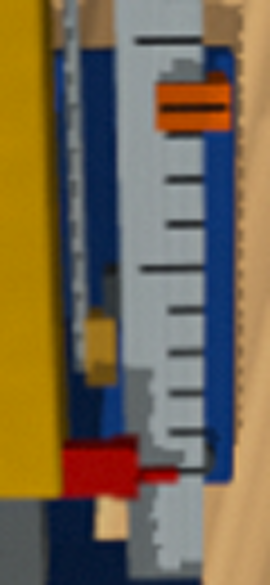

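View pics/w2c.png

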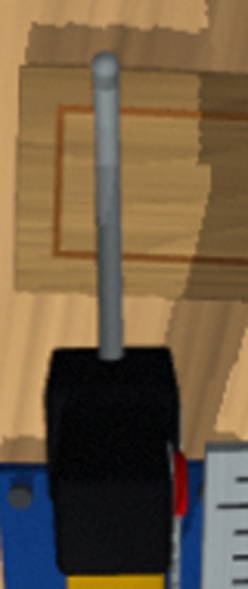

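```bash
python3 - <<'E' 2>/dev/null
from h import *
from scipy.optimize import least_squares
np.set_printoptions(precision=4,suppress=True)
P2=(np.array([0.4871,0.0204,0.3698]),np.array([2.858,1.5703,1.467]))
P3=(np.array([0.55,-0.1202,0.3796]),np.array([-2.4501,1.5696,2.4415]))
f3=lambda x,y:[225+x/4.5-.4,150+y/4.5-.4]
f2=lambda x,y:[220+x/3.1-.3,95+y/3.1-.3]
def ang(a,b): d=b-a; return np.degrees(np.arctan2(d[1],d[0]))-90, np.linalg.norm(d)
print("rule R edge",ang(atz("wrist",f3(204,570),.228,P3),atz("wrist",f3(203,20),.228,P3)))
print("rule L edge",ang(atz("wrist",f3(129,570),.228,P3),atz("wrist",f3(116,20),.228,P3)))
print("tick268-40",[ang(atz("wrist",f3(203,268),z,P3),atz("wrist",f3(203,40),z,P3)) for z in (.22,.23,.24)])
print("yellow edge",ang(atz("wrist",f3(67,420),.24,P3),atz("wrist",f3(50,30),.24,P3)))
# net data
obs=[("wrist",P2,[252.6,139.8],(0,85,-66.5)),("wrist",P2,[250.9,116.5],(0,111,-35)),("wrist",P2,[257.2,248.9],(0,0,0)),("wrist",P3,[208.9,68.7],(0,0,0)),
("top",None,[228.9,229],(0,111,-35)),("top",None,[272,217.8],(0,0,0)),("side",None,[212,201.8],(0,85,-66.5)),("side",None,[199.8,184.4],(0,111,-35)),("side",None,[240.3,184.4],(0,0,0)),
("top",None,[240,222.2],(0,85,-66.5)),
("wrist",P3,[265,254.5],(42,-180,'p')),("top",None,[331,196.5],(42,-180,'p')),("side",None,[334,224],(42,-180,'p'))]
def pt(v,o):
    c,s=np.cos(v[2]),np.sin(v[2]); x,y,z=o; z=v[3] if z=='p' else .262+z/1e3
    x/=1e3;y/=1e3
    return np.array([v[0]+c*x-s*y,v[1]+s*x+c*y,z])
def res(v): return np.concatenate([proj(n,pt(v,o),p)-px for n,p,px,o in obs])
r=least_squares(res,[.495,-.025,.2,.23],loss="soft_l1"); print(r.x,np.degrees(r.x[2])); print(res(r.x).reshape(-1,2))
for o in ((0,0,0),(0,85,-66.5),(0,111,-35),(42,-180,'p')): print(o,pt(r.x,o))
E
```

```text
rule R edge (np.float64(11.290851194396154), np.float64(0.12883757573848417))
rule L edge (np.float64(11.305843032236908), np.float64(0.12873138995519814))
tick268-40 [(np.float64(10.98166359309964), np.float64(0.05053330597583006)), (np.float64(10.981663593099626), np.float64(0.04870663200089817)), (np.float64(10.98166359309974), np.float64(0.0468799580259663))]
yellow edge (np.float64(11.632488277468013), np.float64(0.08326830435755485))
[ 0.4951 -0.0247  0.2045  0.2208] 11.716706060852
[[ 0.6319  1.5771]
 [ 1.3467 -0.6507]
 [-1.7016  2.6209]
 [-0.504   0.4082]
 [-0.1891 -0.3558]
 [-2.8033  0.75  ]
 [-2.4148 -1.9412]
 [-0.616  -0.4477]
 [ 1.9146  1.5464]
 [-1.5858  5.7118]
 [-0.1401 -0.7755]
 [-2.4766 -4.0622]
 [ 0.5095 -0.6949]]
(0, 0, 0) [ 0.4951 -0.0247  0.262 ]
(0, 85, -66.5) [0.4778 0.0585 0.1955]
(0, 111, -35) [0.4725 0.0839 0.227 ]
(42, -180, 'p') [ 0.5727 -0.1925  0.2208]
```

```bash
python3 - <<'E' 2>/dev/null
from h import *
np.set_printoptions(precision=4,suppress=True)
a=-.166; p=[.5453,.2417]
robot.move_pose([*p,.30],down(a))
robot.move_linear([*p,.22],rate=.12)
look("w4")
hit=robot.move_linear([*p,.177],rate=.05,threshold=6); print("hit",hit,pose()[0])
robot.command_gripper(0.0,grip_force=40)
s=robot.state(); print(s["finger_gap"],s["finger_gap"]*85,s["wrist_force"],s["time_s"])
robot.move_linear([*p,.21],rate=.06)
robot.dwell(.3)
s=robot.state(); print(s["finger_gap"],s["wrist_force"],s["time_s"])
look("w5"); cv2.imwrite("pics/s5.png",robot.get_image("side")[:,:,::-1])
E
```

```text
hit False [0.5456 0.2418 0.1773]
0.30152462592624946 25.629593203731204 [0.6385 0.3381 1.0972] 9.125
0.29797318328527445 [ 0.2675  0.8362 -2.0599] 10.125
```

View pics/w5.png

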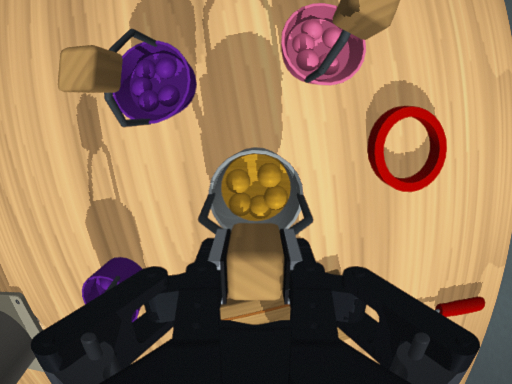

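View pics/s5.png

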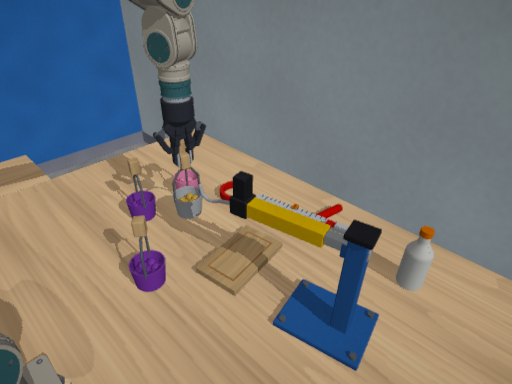

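```bash
python3 - <<'E' 2>/dev/null
from h import *
np.set_printoptions(precision=4,suppress=True)
a=.199; u=np.array([-np.sin(a),np.cos(a)]); H=np.array([.478,.0585])
robot.move_linear([.5453,.2417,.30],rate=.12)
q=H+.095*u
robot.move_linear([*q,.29],rate=.12,rotation=down(a))
robot.dwell(.4)
s=robot.state(); print(pose(),s["wrist_force"],s["finger_gap"],s["time_s"])
for n in ("side","top"):
    cv2.imwrite(f"pics/{n}6.png",robot.get_image(n)[:,:,::-1])
    for t in ["pail_grip","hook","hook_tip"]:
        r=robot.pinpoint(n,t); print(n,t,[(round(d["confidence"],2),[round(float(v),1) for v in d["location"]]) for d in r[:4]])
look("w6")
E
python3 - <<'E'
import cv2
a=cv2.imread("pics/side6.png")[100:300,120:300]; b=cv2.imread("pics/top6.png")[150:300,150:330]
import numpy as np
cv2.imwrite("pics/c6.png",np.hstack([cv2.resize(a,None,fx=2.2,fy=2.2),cv2.resize(b,(396,440))]))
E
```

```text
(array([0.4594, 0.1518, 0.2899]), array([-1.5173,  1.5708, -2.889 ])) [-0.5573 -0.1195 -3.3121] 0.29904392424419435 12.7167
side pail_grip [(0.9, [181.9, 147.5]), (0.74, [173.4, 154.7]), (0.68, [142.3, 228.4]), (0.62, [315.5, 222.0])]
side hook [(0.93, [209.9, 199.0])]
side hook_tip [(0.97, [199.7, 184.2])]
top pail_grip [(0.8, [133.7, 229.8]), (0.74, [137.1, 178.0]), (0.68, [204.1, 233.6]), (0.62, [216.1, 278.2])]
top hook [(0.95, [238.1, 224.9]), (0.31, [225.7, 228.0])]
top hook_tip [(0.64, [228.9, 231.6])]
```

View pics/c6.png

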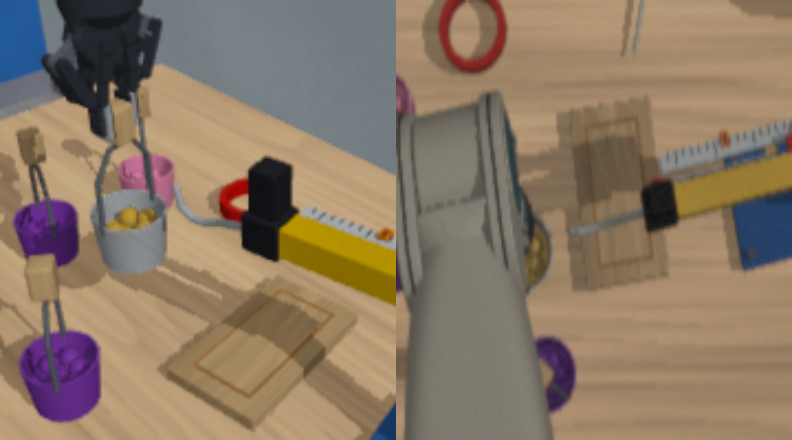

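View pics/w6.png

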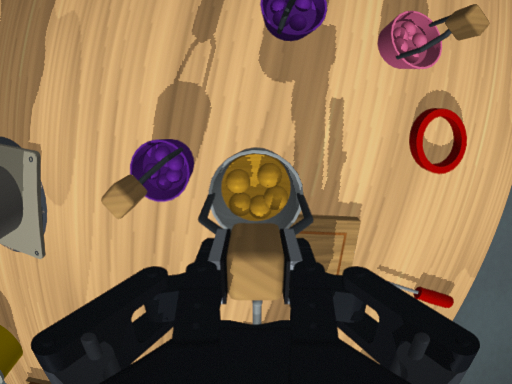

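```bash
python3 - <<'E' 2>/dev/null
from h import *
P=(np.array([0.4594,0.1518,0.2899]),np.array([-1.5173,1.5708,-2.889]))
print(proj("wrist",np.array([.4725,.0839,.227]),P),proj("wrist",np.array([.4778,.0585,.1955]),P))
print(proj("top",np.array([.4725,.0839,.227])),proj("side",np.array([.4725,.0839,.227])),proj("side",np.array([.4778,.0585,.1955])),proj("top",np.array([.4778,.0585,.1955])))
a=cv2.imread("pics/w6.png")[210:330,190:330]; cv2.imwrite("pics/w6c.png",cv2.resize(a,None,fx=5,fy=5,interpolation=cv2.INTER_CUBIC))
E
```

```text
[255.0978873  305.72670635] [255.2824132  306.77188055]
[228.72800268 228.65190344] [199.18991473 183.96440308] [209.58126874 199.85675271] [238.4099835  227.91223796]
```

View pics/w6c.png

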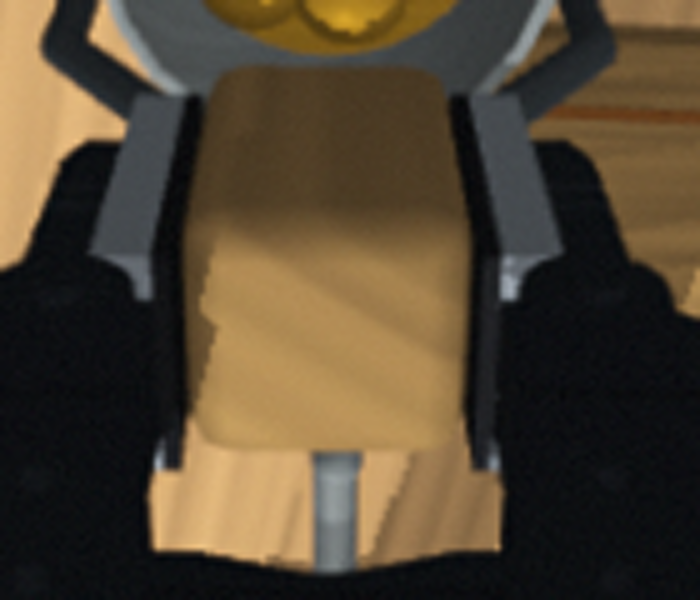

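```bash
python3 - <<'E' 2>/dev/null
from h import *
np.set_printoptions(precision=4,suppress=True)
a=.199; u=np.array([-np.sin(a),np.cos(a)]); H=np.array([.479,.0587])
q=H+.001*u
print(robot.move_linear([*q,.29],rate=.08,threshold=8))
robot.dwell(.3)
s=robot.state(); print(pose()[0],s["wrist_force"],s["time_s"])
print(robot.move_linear([*q,.262],rate=.06,threshold=6))
look("w7"); 
for n in ("side","top"): cv2.imwrite(f"pics/{n}7.png",robot.get_image(n)[:,:,::-1])
s=robot.state(); print(pose()[0],s["wrist_force"],s["time_s"])
a=cv2.imread("pics/side7.png")[100:300,140:320]; b=cv2.imread("pics/w7.png")[150:380,170:350]
cv2.imwrite("pics/c7.png",np.hstack([cv2.resize(a,None,fx=2.2,fy=2.2),cv2.resize(b,(344,440))]))
E
```

```text
False
[0.4788 0.0599 0.29  ] [ 0.4183  0.0809 -3.6477] 14.7917
False
[0.4792 0.0597 0.2625] [-0.3121  0.6598 -2.0475] 15.5583
```

View pics/c7.png

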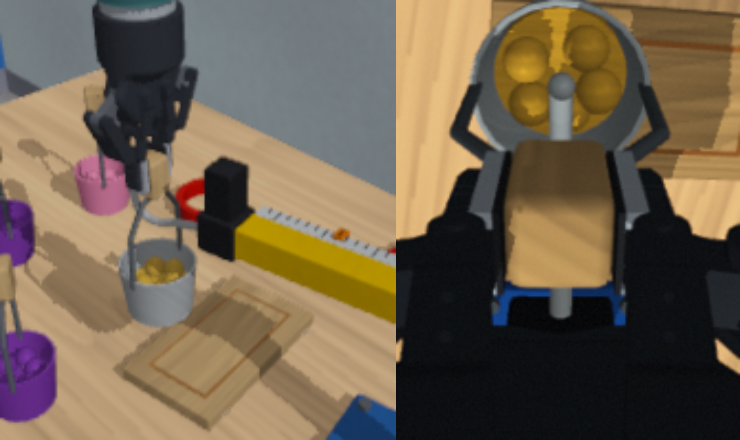

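The hook tip shows through the bail, centred in the wrist view, in front of the block. Lowering the pail into the trough.

```bash
python3 - <<'E' 2>/dev/null
from h import *
np.set_printoptions(precision=4,suppress=True)
a=.199; u=np.array([-np.sin(a),np.cos(a)]); H=np.array([.479,.0587]); q=H+.001*u
print(robot.move_linear([*q,.2375],rate=.03,threshold=2.5))
s=robot.state(); print(pose()[0],s["wrist_force"],s["time_s"])
look("w8"); cv2.imwrite("pics/side8.png",robot.get_image("side")[:,:,::-1])
a=cv2.imread("pics/side8.png")[120:260,150:280]; b=cv2.imread("pics/w8.png")[150:380,170:350]
cv2.imwrite("pics/c8.png",np.hstack([cv2.resize(a,(409,440)),cv2.resize(b,(344,440))]))
E
```

```text
True
[0.4784 0.0597 0.2389] [1.5612 0.5155 4.0987] 16.275
```

View pics/c8.png

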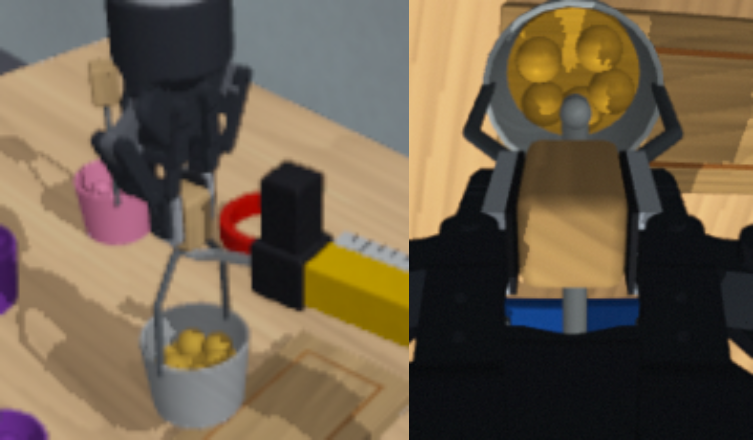

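```bash
python3 - <<'E' 2>/dev/null
from h import *
np.set_printoptions(precision=4,suppress=True)
p=pose()[0]
robot.move_linear([p[0],p[1],.2392],rate=.02)
robot.command_gripper(.55)
s=robot.state(); print(s["finger_gap"],s["wrist_force"],s["time_s"])
look("w9a")
robot.move_linear([p[0],p[1],.34],rate=.08)
look("w9"); cv2.imwrite("pics/side9.png",robot.get_image("side")[:,:,::-1])
s=robot.state(); print(pose()[0],s["wrist_force"],s["time_s"])
a=cv2.imread("pics/side9.png")[120:260,150:280]; b=cv2.imread("pics/w9.png")[50:380,150:370]
cv2.imwrite("pics/c9.png",np.hstack([cv2.resize(a,(409,440)),cv2.resize(b,(293,440))]))
E
```

```text
0.5484285234773697 [ 0.2785 -0.2078 -0.018 ] 16.975
[0.478  0.0597 0.3393] [-0.4621 -0.3222  1.0889] 18.5333
```

View pics/c9.png

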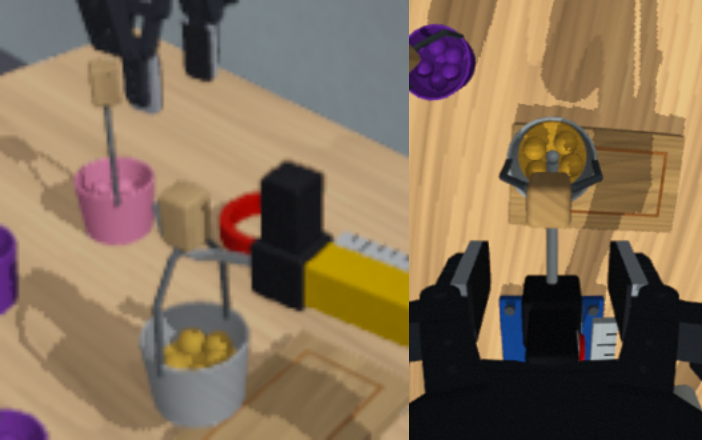

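```bash
python3 - <<'E' 2>/dev/null
from h import *
np.set_printoptions(precision=4,suppress=True)
a=.199; u=np.array([-np.sin(a),np.cos(a)]); v=np.array([np.cos(a),np.sin(a)]); G=np.array([.4957,-.0240])
q=G+.0008*v
robot.command_gripper(.7)
robot.move_linear([*q,.34],rate=.1,rotation=down(a))
look("w10")
print(robot.move_linear([*q,.271],rate=.06,threshold=5))
look("w11"); cv2.imwrite("pics/side11.png",robot.get_image("side")[:,:,::-1])
s=robot.state(); print(pose(),s["wrist_force"],s["time_s"])
a=cv2.imread("pics/side11.png")[100:260,150:310]; b=cv2.imread("pics/w11.png")[50:380,150:370]
cv2.imwrite("pics/c11.png",np.hstack([cv2.resize(a,(440,440)),cv2.resize(b,(293,440))]))
E
```

```text
False
(array([ 0.4968, -0.0239,  0.2715]), array([ 1.1918,  1.5697, -0.1801])) [ 0.3559 -0.5573 -0.3225] 21.275
```

View pics/c11.png

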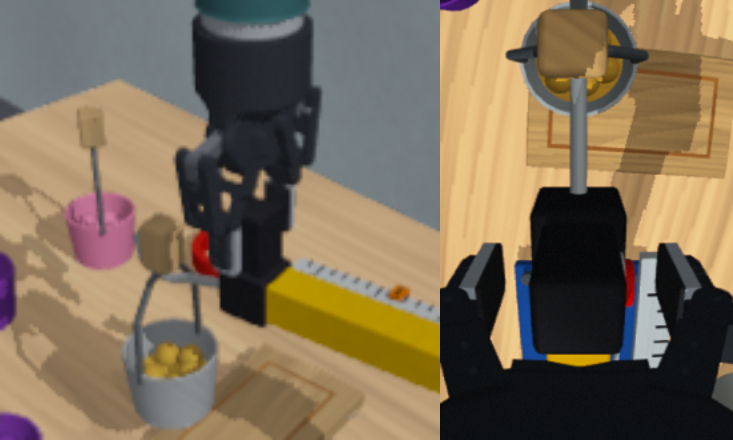

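```bash
python3 - <<'E' 2>/dev/null
from h import *
np.set_printoptions(precision=4,suppress=True)
a=.199; u=np.array([-np.sin(a),np.cos(a)]); v=np.array([np.cos(a),np.sin(a)])
b=cv2.imread("pics/w11.png")[180:330,200:320]
b=cv2.convertScaleAbs(b,alpha=2.5,beta=10)
cv2.imwrite("pics/w11c.png",cv2.resize(b,None,fx=4,fy=4,interpolation=cv2.INTER_CUBIC))
P=(np.array([0.4968,-0.0239,0.2715]),np.array([1.1918,1.5697,-0.1801]))
for g in ([.4957,-.024],):
  g=np.array(g)
  for sx in(-1,1):
    for sy in (-1,1):
      c=g+.015*sx*v+.015*sy*u; px=proj("wrist",np.array([*c,.287]),P); print(sx,sy,(px-[200,180])*4)
print("pointer/mark dist init later")
E
```

```text
-1 -1 [ 79.1131 551.9337]
-1 1 [ 61.7414 318.5055]
1 -1 [353.1394 551.8784]
1 1 [369.305  318.3669]
pointer/mark dist init later
```

View pics/w11c.png

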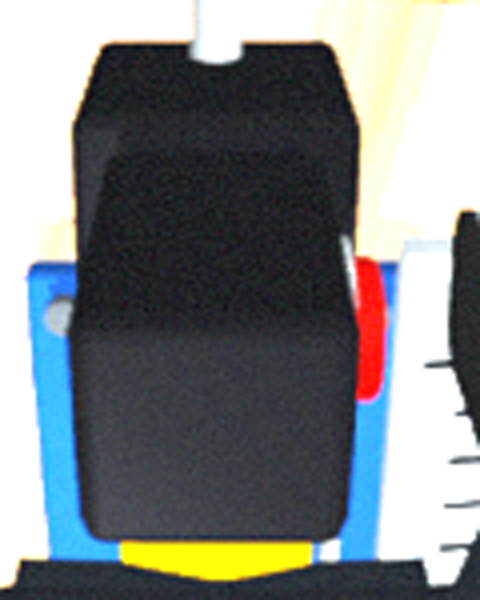

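```bash
python3 - <<'E' 2>/dev/null
from h import *
np.set_printoptions(precision=4,suppress=True)
robot.command_gripper(0,grip_force=35)
s=robot.state(); print(s["finger_gap"]*85,s["wrist_force"],s["moment"],s["position"],s["time_s"])
robot.dwell(.3)
s=robot.state(); print(s["finger_gap"]*85,s["wrist_force"],s["time_s"])
for n in ("top","side"):
    cv2.imwrite(f"pics/{n}12.png",robot.get_image(n)[:,:,::-1])
    for t in ["pointer","mark"]:
        r=robot.pinpoint(n,t); print(n,t,[(round(d["confidence"],2),[round(float(v),1) for v in d["location"]]) for d in r[:3]])
look("w12")
a=cv2.imread("pics/side12.png")[150:260,230:370]; b=cv2.imread("pics/top12.png")[170:240,230:370]
cv2.imwrite("pics/c12.png",np.vstack([cv2.resize(b,None,fx=4.2,fy=4.2,interpolation=3)[:290],cv2.resize(a,None,fx=4.2,fy=4.2,interpolation=3)[120:430]]))
E
```

```text
29.19898769856 [-2.9156  0.5218  6.1586] [0.0194 0.4648 0.0241] [ 0.4961 -0.024   0.272 ] 21.6417
29.666864576399554 [-4.0497 -0.6905  4.8114] 21.9417
top pointer [(0.69, [334.1, 191.0])]
top mark []
side pointer [(0.76, [335.0, 224.0]), (0.52, [208.7, 189.6])]
side mark [(0.56, [295.7, 206.9])]
```

View pics/c12.png

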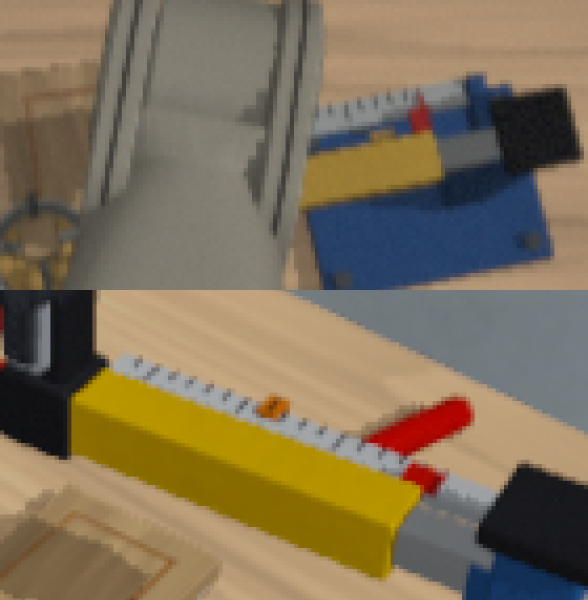

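View pics/w12.png

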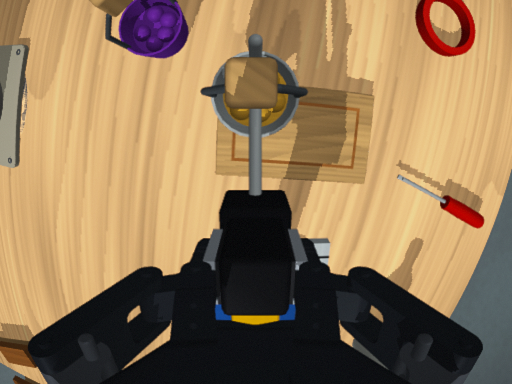

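```bash
cat >> h.py <<'E'
A=.199; U=np.array([-np.sin(A),np.cos(A)]); V=np.array([np.cos(A),np.sin(A)]); G0=np.array([.4961,-.0240])
def report(tag):
    s=robot.state(); d=s["position"][:2]-G0; print("ext",d@U,"lat",d@V,"gap",s["finger_gap"]*85,"F",s["wrist_force"],"z",s["position"][2],"t",s["time_s"])
    for n in ("top","side"):
        cv2.imwrite(f"pics/{n}{tag}.png",robot.get_image(n)[:,:,::-1])
        for t in ["pointer","mark"]:
            r=robot.pinpoint(n,t); print(n,t,[(round(d["confidence"],2),[round(float(v),1) for v in d["location"]]) for d in r[:3]])
    a=cv2.imread(f"pics/side{tag}.png")[185:235,260:350]; b=cv2.imread(f"pics/top{tag}.png")[180:220,260:350]
    cv2.imwrite(f"pics/c{tag}.png",np.vstack([cv2.resize(b,None,fx=6.5,fy=6.5,interpolation=3),cv2.resize(a,None,fx=6.5,fy=6.5,interpolation=3)]))
    look(f"w{tag}")
E
python3 - <<'E' 2>/dev/null
from h import *
np.set_printoptions(precision=4,suppress=True)
q=G0+.072*U
print(robot.move_linear([*q,.272],rate=.04,threshold=20))
robot.dwell(.3); report("13")
E
```

```text
False
ext 0.07198310955869835 lat 8.337245249657108e-05 gap 29.9266903172934 F [-1.8477 -3.4971  1.8564] z 0.272009814780503 t 24.5417
top pointer [(0.94, [305.9, 200.6])]
top mark [(0.58, [299.1, 195.1])]
side pointer [(0.58, [299.3, 208.0])]
side mark []
```

View pics/c13.png

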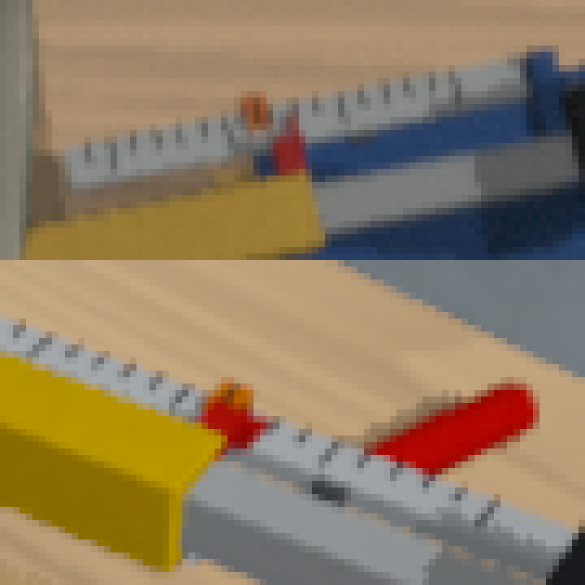

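View pics/side13.png

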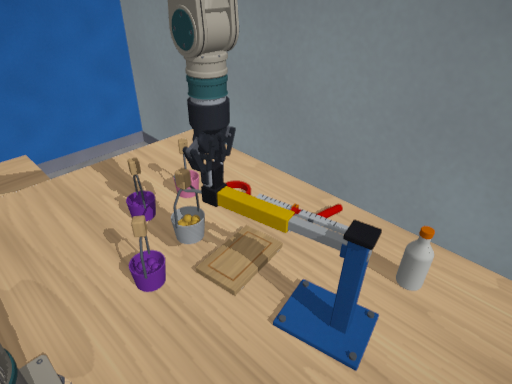

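View pics/w13.png

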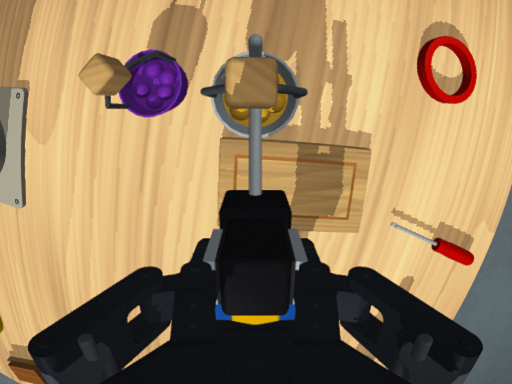

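```bash
python3 - <<'E' 2>/dev/null
from h import *
np.set_printoptions(precision=4,suppress=True)
for n in ("side","top"):
    print(n,-CM[n]["R"].T@CM[n]["t"])
P3=(np.array([0.55,-0.1202,0.3796]),np.array([-2.4501,1.5696,2.4415]))
g=np.array([.4957,-.024])
uv=lambda X:(round(float((X[:2]-g)@V)*1e3,1),round(float((X[:2]-g)@U)*1e3,1))
for z in (.220,.225,.230,.235):
    print(z,"mark w3",uv(atz("wrist",[266.8,173.4],z,P3)),"ptr w3",uv(atz("wrist",[264.0,255.2],z,P3)),
     "mark top",uv(atz("top",[260+256/6.5-.4,180+112/6.5-.4],z)),"ptr top13",uv(atz("top",[260+292/6.5-.4,180+118/6.5-.4],z)),
     "mark side",uv(atz("side",[260+235/6.5-.4,185+(398-260)/6.5-.4],z)))
m=np.array([*(g+.042*V-.094*U),.226])
for n in ("side","top"):
    J=[ (proj(n,m+np.array([*(.01*U),0]))-proj(n,m)), (proj(n,m+np.array([*(.01*V),0]))-proj(n,m)), proj(n,m+np.array([0,0,.01]))-proj(n,m)]
    print(n,proj(n,m),"per 10mm U,V,Z",J)
E
```

```text
side [ 0.0953 -0.4349  0.6344]
top [0.3497 0.0258 1.3797]
0.22 mark w3 (44.9, -95.0) ptr w3 (41.4, -182.5) mark top (46.8, -97.2) ptr top13 (41.2, -111.7) mark side (52.2, -94.1)
0.225 mark w3 (44.7, -93.9) ptr w3 (41.2, -179.8) mark top (46.0, -96.5) ptr top13 (40.4, -110.9) mark side (45.8, -96.9)
0.23 mark w3 (44.6, -92.8) ptr w3 (41.1, -177.1) mark top (45.2, -95.7) ptr top13 (39.7, -110.1) mark side (39.5, -99.6)
0.235 mark w3 (44.4, -91.7) ptr w3 (41.0, -174.4) mark top (44.5, -95.0) ptr top13 (38.9, -109.3) mark side (33.1, -102.4)
side [293.6119 205.899 ] per 10mm U,V,Z [array([-4.4878, -1.6624]), array([ 2.3044, -2.4668]), array([ 0.4029, -4.1207])]
top [298.4764 198.3496] per 10mm U,V,Z [array([-3.534,  0.72 ]), array([-0.8064, -3.4909]), array([ 0.4062, -0.6436])]
```

```bash
python3 - <<'E' 2>/dev/null
from h import *
np.set_printoptions(precision=4,suppress=True)
q=G0+.086*U
print(robot.move_linear([*q,.272],rate=.03,threshold=20))
robot.dwell(.3); report("14")
E
```

```text
False
ext 0.08590387271532907 lat 8.619877362219516e-05 gap 29.377565240156827 F [ 0.1967 -3.2509  2.1614] z 0.2720141080183571 t 25.8083
top pointer [(0.8, [303.9, 197.2])]
top mark [(0.38, [299.7, 196.6])]
side pointer [(0.67, [295.4, 206.1])]
side mark [(0.46, [292.3, 207.2])]
```

View pics/c14.png

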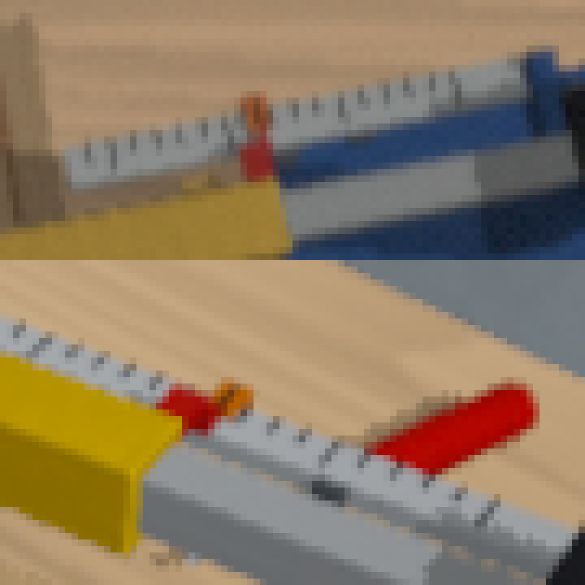

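View pics/w14.png

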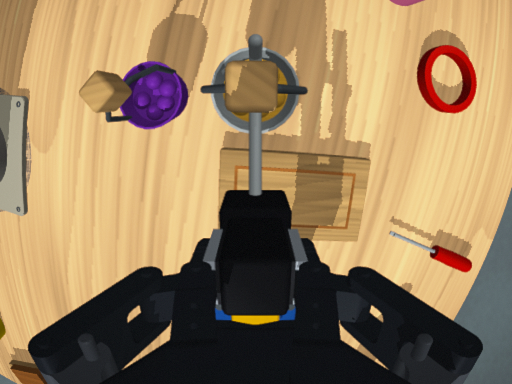

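```bash
python3 - <<'E' 2>/dev/null
from h import *
a=cv2.imread("pics/side14.png")[192:222,272:307]; b=cv2.imread("pics/top14.png")[185:215,282:317]
cv2.imwrite("pics/z14.png",np.hstack([cv2.resize(a,None,fx=11,fy=11,interpolation=0),cv2.resize(b,None,fx=11,fy=11,interpolation=0)]))
# overlay predicted
g=np.array([.4957,-.024])
for n,o in (("side",(272,192)),("top",(282,185))):
    for nm,v,u,z in (("ptr",.042,-.094,.2246),("mark",.0447,-.0938,.226)):
        print(n,nm,(proj(n,np.array([*(g+v*V+u*U),z]))-o+.5)*11)
E
```

```text
side ptr [242.61562674 164.67632943]
side mark [249.13381384 150.64172806]
top ptr [186.12126329 153.3270931 ]
top mark [183.56635801 142.12357488]
```

View pics/z14.png

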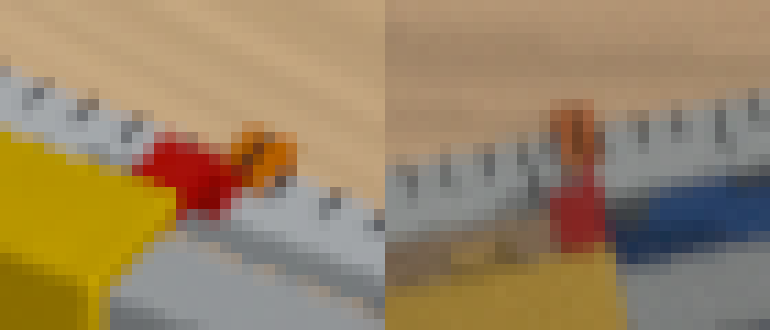

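```bash
python3 - <<'E' 2>/dev/null
from h import *
np.set_printoptions(precision=4,suppress=True)
robot.dwell(.8); s=robot.state(); d=s["position"][:2]-G0
print("ext",d@U,"gap",s["finger_gap"]*85,"F",s["wrist_force"],"t",s["time_s"])
p,_=look("w15"); im=robot.get_image("top"); cv2.imwrite("pics/top15.png",im[:,:,::-1])
a=cv2.imread("pics/w14.png").astype(int); b=cv2.imread("pics/w15.png").astype(int); print("pail motion diff",np.abs(a-b)[20:200,190:320].mean())
print(robot.close_job())
E
```

```text
ext 0.0860018541551497 gap 29.116033319923726 F [ 0.7378 -4.3311  0.8512] t 26.9583
pail motion diff 2.316054131054131
the job is handed in; nothing more can be done
None
```

The job is handed in at about 27 s of the allowed 58 s. The pail hangs free on the hook, and the arm is drawn out about 86 mm. The gripper is still holding the grip with the button squeezed in.

- **Pail:** I picked the steel pail, not the purple or pink ones, and carried it over the hook tip. It met the hook trough at the expected height, and I let go of it there. The last wrist pictures I viewed show it hanging on the wire with nothing touching it.
- **Lock button:** I squeezed the grip across its sides with 35 N. The finger gap read 29–30 mm. It should be about 31 mm with the button in and 35 mm with it out, and the reading also ran slightly low on the pail's 26 mm block (25.6 mm). The arm slid out against its spring, so the bolt is clear.
- **Pointer on the line:** My estimates of the extension needed ranged from 85.9 to 86.4 mm, and the robot's last reading was 86.0 mm. Zoomed top and side views show the pointer in line with the mark, to about 1 mm at their resolution.
- **Check that disagreed:** At the final position the network's pointer and mark positions in the top view were about 4 pixels (roughly 11 mm) apart. It was only 0.38 confident of the mark and was scattered in other pictures too. I went by the zoomed images and the geometry instead.
- **Other things on the bench:** I didn't touch the others on the bench, and none looked moved in the pictures I viewed.

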